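# Hold a stone plaque blank in the engraving fixture

### The arm

A 6-joint arm with a two-finger parallel gripper is mounted at the origin on the work surface. World frame = base frame: x ahead of the robot, y to its left, z up, the work surface at z = 0. Lengths are in mm, angles in rad, forces in N, time in s.
With the tool pointing down it reaches from about 400 to 925 mm from the base axis. Payload 12.5 kg.
Tool frame: the origin (TCP) lies midway between the tips of the shut fingers; the grasp point (between the pads) lies 19 mm behind it (env.grip_depth is the distance from the TCP to the grasp point, in mm); z points along the fingers, y is the line along which they close (so a half turn about z gives the same grasp; the last joint's range is limited). The gripper opens to 95 mm and grips with 3 to 60 N. Pads are 20 mm wide; open, the fingers measure 119 mm over their backs; the gripper's body (75 mm by 180 mm) begins 59 mm behind the grasp point.
Start: joints at [-1.416, 0.491, 1.559, -0, 1.092, -0.106], TCP at [161.181, -603.877, 214.661] pointing down, gripper open.
Joint ranges: [-3.1, 3.1], [-0.84, 2.19], [0.05, 2.79], [-1.13, 4.28], [0.06, 2.93], [-2.69, 2.69]. Speed limits (rad/s): [2.22, 2.22, 2.79, 3.14, 3.14, 3.14].

### API

Orientations are given as [roll, pitch, yaw] about the fixed x, y, z axes, in that order (R = Rz(yaw) Ry(pitch) Rx(roll)).
In Python, from cell import monitor, viewer, order, env gives the robot as it stands.
- The arm moves only by the tool move_arm, never from a script. Its argument "moves" is one flat list of numbers, 4 for each row, row after row: the shift along the tool's x, y, z normalised to -1 to 1, where 1 is 0.15 m, then the turn about the tool's z normalised to -1 to 1, where 1 is pi/2 rad. A call has 1 to 10 rows; each row shifts and turns the commanded pose from where the row before left it, along the tool's axes as they then stand; what a row does not reach is not made up. A row lasts 1/8 s, in which the tool goes at most 62.5 mm and 10.7 degrees, less where a joint would pass 70% of its speed; a pose out of reach is approached as far as the arm can. A call with a number of a shift or a turn outside -1 to 1 is refused whole. A call with a gripper value outside its range is refused whole. "claw" is the finger opening in mm, from 0 to 95.1, set as the call begins (left out, the last holds). The fingers move at their own pace and stop on an object; the grip force is fixed at half the most. Time passes only in rows, so rows that do not move let the fingers close. It gives the time, the measured TCP pose, the force, the opening and the grip force at its end, in the units of the state.
- monitor.state(): the state, without advancing time (a new reading comes with each control period).
- viewer.read_camera(name): name is "scene" or "top" or "wrist"; returns the picture (384x512x3 uint8, red, green, blue); there is no depth.
- viewer.camera_info(name): a dict with "K" (3x3 intrinsics, pixels), "camera_from_world" (4x4, takes a point from world to camera coordinates). Camera axes: x right, y down, z forward; pixel columns grow to the right and rows downward; lengths in mm; the calibration is good to about 2 mm. A picture is of the moment at which its call begins: read the wrist's pose just before it. camera_info takes no time and is no camera call; for the wrist camera it gives the pose at the moment of the call.
- order.job_done(): hands the job in; it is judged then, once.
The state is a dict: "t": time; "joints": joint angles; "qvel": joint speeds; "tau": joint torques, N m; "eef_pos": TCP position; "tcp_rot": TCP orientation; "ft_force": force on the tool from outside, world axes, zero at the start; "moment": the same for the moment, N m; "opening": opening from 0.0 (shut) to 1.0 (fully open); "grip_force": force on a finger pad.
Only numpy, scipy, OpenCV 4.12 (cv2) and the standard library are available. Lean on these libraries where they do the work, as an engineer would, in place of code of your own. Each camera call takes 0.05 s, during which the arm holds its last target. There are 200 camera calls.

### The job

Start the dust extraction by pushing the black palm plunger on its grey pedestal all the way down to its stop. After that, slide the chamfered stone blank across the plywood bed until its plain back face sits flush along the aluminium fence, and hold it there for engraving with one firm diagonal push (15 to 20 N; its sloping front suits this) that presses it against the fence and down on the bed at the same time. Finish while still holding that push; leave the jar, hammer, chisel and offcut where they are.

Things in the scene. Friction and masses are not known exactly. Their poses are not given: they have to be found in the camera images.
- bed: Smooth-faced, slippery plywood bed board of the fixture, fixed to the granite work surface, 260 x 280 x 20 mm (x, y, z), at any yaw within 0.25 rad. Origin: centre of its underside, at the height of the work surface; its top is 20 mm above. Its +x axis points to the side with the fence, away from the robot.
- fence: Straight aluminium bar fixed on the bed along its far side: 260 mm long (y), 30 mm thick, 32 mm high. Origin: middle of the foot of its working face (the face towards the robot), on the bed's top, 90 mm from the bed's centre. +x points into the bar, away from the robot; y runs along the face.
- blank: Loose pale marble block on the bed, 55 deep (x) x 120 long (y) x 45 mm high, 0.55 to 0.9 kg. Front: lower 20 mm upright, then a 45-degree chamfer back 25 mm to the flat top. Back plain, upright. Origin: centre of underside; +x points from the sloping front to the plain back. At first the back is 70 to 115 mm from the fence, turned up to 0.35 rad from square; friction with bed and fence 0.24 to 0.36.
- blank_back (a point): Middle of the lower edge of the blank's plain back face (27.5 mm along the blank's +x from its origin, at its underside).
- blank_slope (a point): Middle of the blank's sloping chamfer face (15 mm in front of the blank's origin, 32.5 mm above its underside). The face is 35 mm wide along the slope and 120 mm long and looks up and forward at 45 degrees.
- pedestal: Grey steel box fixed on the work surface, 75 x 75 x 60 mm high with a 34 mm wide, 10 mm high dark collar on top that carries the plunger, on the left or the right of the bed. Origin: centre of its underside.
- plunger_top (a point): Centre of the top face of the plunger's round black head (44 mm across, 12 mm thick) on a steel stem; 100 mm above the work surface when up, 84 mm at its stop.
- plunger (a joint): How far the plunger is pressed down, m: 0 up, 0.016 at its stop. A spring returns it: about 2 N to start and 7 N to reach the stop.
- jar: Bystander: closed amber glass jar, 70 mm across, 100 mm high, standing on the side of the bed opposite to the pedestal. Origin: centre of its underside.
- hammer: Bystander: wooden-handled hammer lying to the right of the fixture. Origin on the work surface under its handle.
- chisel: Bystander: steel stone chisel 180 mm long lying to the left of the fixture. Origin under its middle.
- offcut: Bystander: dark granite offcut, plain slab 90 x 60 x 20 mm, lying far to the left of the fixture. Origin: centre of its underside.
Mind the look-alikes: they are no part of the job. Of the things that look like the pedestal, take the one that is nearest to the robot's base at the start.

How it is judged:
By the outcome, as a careful person would: the job done as asked, in the order asked, and still so for the second after the job is handed in, while the arm keeps its last pose, push and grip.
It also fails if it takes over 51 s, if anything falls off the work surface, if the arm or the gripper's body presses on something with over 40 N, if the wrist force passes 120 N, or if a joint passes its speed limit or range.

## Working session

There is one attempt and no reset: what is moved stays moved. The work goes in short steps, Python scripts to look and compute and a tool call to move; the robot and the scene stay as the last step left them, time stands still between calls to the robot, and variables do not carry over. Pictures are saved under pics/ and viewed, at most 10 in all, crops included, and the job is handed in when it is done.

Besides the shell and the picture viewer there is one more tool, called after "Emit:" as a command line: name --argument value ..., lists and objects as JSON in quotes. move_arm: Moves the arm, as the interface text tells. Scaled input: -1 to 1 covers 0.15 m each way for a shift and pi/2 rad each way for a turn. Its arguments: {"type":"object","properties":{"moves":{"type":"array"},"claw":{"type":"number"}},"required":["moves"]}

```bash
ls; mkdir -p pics; python3 - <<'E'
from cell import monitor,viewer
import cv2,numpy as np
s=monitor.state();print(s)
for n in("scene","top"):
    im=viewer.read_camera(n);cv2.imwrite(f"pics/{n}0.png",im[:,:,::-1])
    i=viewer.camera_info(n);print(n,np.round(i["K"],1).tolist(),np.round(i["camera_from_world"],3).tolist())
E
```

```text
pics
{'t': 0.0, 'joints': array([-1.41559959e+00,  4.91573142e-01,  1.55946202e+00, -2.05616215e-05,
        1.09167021e+00, -1.05615734e-01]), 'qvel': array([ 0.0003796 ,  0.00012424, -0.0001074 ,  0.00013323,  0.00122005,
        0.00183564]), 'tau': array([-1.30851407e-03, -6.12651873e+01, -2.58185077e+01,  6.91707619e-02,
        4.82239947e-02, -1.48829340e-04]), 'eef_pos': array([ 161.13595618, -603.6199991 ,  214.04897502]), 'tcp_rot': array([-3.14048421e+00, -9.91678335e-05,  2.60821908e-01]), 'ft_force': array([ 0.1588848 , -0.52562627,  0.27452544]), 'moment': array([ 0.00930374, -0.02215508, -0.02051041]), 'grip_force': 0.0, 'opening': 0.9998786722890297}
scene [[456.9, 0.0, 256.0], [0.0, 456.9, 197.0], [0.0, 0.0, 1.0]] [[0.553, 0.833, -0.024, -326.858], [0.454, -0.325, -0.829, -176.116], [-0.698, 0.448, -0.558, 2069.617], [0.0, 0.0, 0.0, 1.0]]
top [[444.7, 0.0, 249.7], [0.0, 444.7, 198.6], [0.0, 0.0, 1.0]] [[-0.008, -1.0, -0.004, -0.849], [-0.998, 0.009, -0.067, 563.725], [0.067, 0.003, -0.998, 1362.305], [0.0, 0.0, 0.0, 1.0]]
```

View pics/scene0.png

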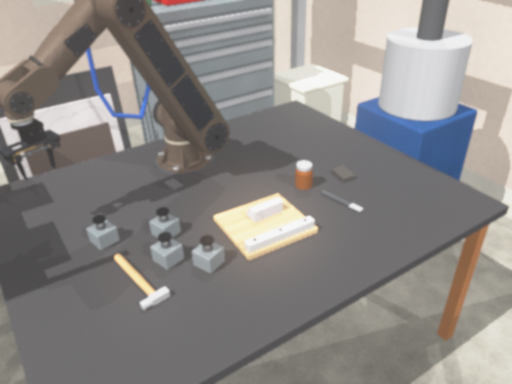

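View pics/top0.png

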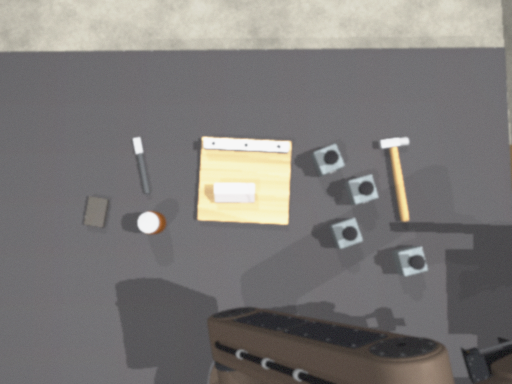

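The scene view shows the bed at about (265,224) and four pedestals at (102,233), (165,223), (167,250) and (208,255). In the top view, the look-alike pedestals are at (330,159), (364,189), (348,233) and (413,262). The bed is centred at (245,180), with the fence at (246,145) and the blank at (234,193). Next I measure these.

```bash
cat > h.py <<'E'
from cell import monitor,viewer,order
import cv2,numpy as np
def ray(name,uv,z,info=None):
    i=info or viewer.camera_info(name);K=np.array(i["K"]);T=np.array(i["camera_from_world"]);R=T[:3,:3];c=-R.T@T[:3,3]
    uv=np.atleast_2d(uv).astype(float)
    d=np.c_[uv,np.ones(len(uv))]@np.linalg.inv(K).T@R
    return c+d*((z-c[2])/d[:,2])[:,None]
def proj(info,P):
    K=np.array(info["K"]);T=np.array(info["camera_from_world"]);p=np.atleast_2d(P)@T[:3,:3].T+T[:3,3];p=p@K.T;return p[:,:2]/p[:,2:]
E
python3 - <<'E'
from h import *
im=cv2.imread("pics/top0.png");g=im.max(2)
for c in[(331,157),(366,188),(349,233),(416,262)]:
    x,y=c;w=g[y-12:y+13,x-12:x+13];m=(w<40).astype(np.uint8)
    n,l,s,ce=cv2.connectedComponentsWithStats(m);L=l[12,12];uv=ce[L]+[x-12,y-12]
    P=ray("top",uv,100)[0];print(c,uv.round(1),s[L,4],P.round(1),np.hypot(*P[:2]).round(0))
hsv=cv2.cvtColor(im,cv2.COLOR_BGR2HSV)
bed=cv2.inRange(hsv,(10,70,100),(35,255,255))
bed[:,:190]=0;bed[:,300:]=0
cs=max(cv2.findContours(bed,0,2)[0],key=cv2.contourArea);r=cv2.minAreaRect(cs);b=cv2.boxPoints(r);print("bed",b.round(1).tolist(),ray("top",b,20).round(1).tolist())
wh=cv2.inRange(hsv,(0,0,130),(180,60,255));wh[:,:195]=0;wh[:,297:]=0;wh[:130]=0;wh[225:]=0
for c in cv2.findContours(wh,0,2)[0]:
    if cv2.contourArea(c)>100:
        b=cv2.boxPoints(cv2.minAreaRect(c));print(cv2.contourArea(c),b.round(1).tolist(),ray("top",b,50).round(1).tolist())
cv2.imwrite("pics/crop1.png",cv2.resize(im[125:285,190:440],None,fx=3.2,fy=3.2,interpolation=cv2.INTER_CUBIC))
E
```

```text
(331, 157) [331. 157.] 625 [ 678.9 -246.   100. ] 722.0
(366, 188) [366. 188.] 625 [ 586.5 -346.4  100. ] 681.0
(349, 233) [349. 233.] 625 [ 455.7 -293.7  100. ] 542.0
(416, 262) [416. 262.] 625 [ 370.5 -485.2  100. ] 611.0
bed [[206.8000030517578, 167.8000030517578], [207.10000610351562, 149.8000030517578], [290.29998779296875, 151.0], [290.0, 169.0]] [[661.1, 127.2, 20.0], [717.8, 126.3, 20.0], [711.7, -133.7, 20.0], [655.1, -132.1, 20.0]]
4662.5 [[198.0, 217.89999389648438], [202.0, 154.89999389648438], [290.6000061035156, 160.60000610351562], [286.6000061035156, 223.60000610351562]] [[504.6, 151.3, 50.0], [696.9, 138.7, 50.0], [676.9, -131.7, 50.0], [485.1, -116.7, 50.0]]
1094.0 [[200.3000030517578, 148.6999969482422], [201.10000610351562, 134.6999969482422], [292.6000061035156, 139.60000610351562], [291.8999938964844, 153.5]] [[716.0, 143.9, 50.0], [759.2, 141.6, 50.0], [741.7, -138.7, 50.0], [698.6, -135.8, 50.0]]
```

View pics/crop1.png

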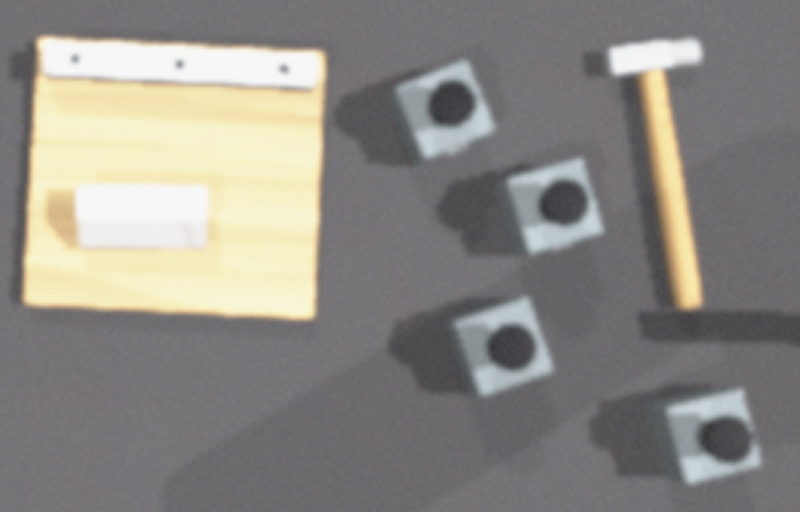

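The crop confirms four identical pedestals with black heads. In top-view pixels they are at (331,157), (366,188), (350,233) and (416,262), which puts them 722, 681, 542 and 611 mm from the base. I choose (350,233), the nearest. The fence's working face runs from (203,149) to (289,152.5), and the blank spans about (214–255, 182–202).

```bash
python3 - <<'E'
from h import *
f=lambda p:np.array(p)/3.2+[190,125]
print("plunger",ray("top",f([(512,347)]),100).round(1))
F=ray("top",f([(42,78),(316,88)]),52);print("fence",F.round(1))
C=ray("top",f([(38,38),(326,50),(24,304),(316,319)]),20);print("bed",C.round(1),C.mean(0).round(1))
for d in((F[0]-F[1]),C[0]-C[1],C[2]-C[3]):print("yaw",np.arctan2(-d[0],d[1]).round(3))
d=C[0]+C[1]-C[2]-C[3];print("yaw x",np.arctan2(d[1],d[0]).round(3))
B=ray("top",f([(77,184),(208,186)]),65);print("blank back top",B.round(1));d=B[0]-B[1];print(np.arctan2(-d[0],d[1]).round(3))
B=ray("top",f([(77,248),(208,248)]),30);print("blank front",B.round(1))
E
```

```text
plunger [[ 454.4 -296.5  100. ]]
fence [[ 713.5  135.2   52. ]
 [ 701.5 -126.2   52. ]]
bed [[ 758.9  142.5   20. ]
 [ 744.4 -139.2   20. ]
 [ 498.7  156.4   20. ]
 [ 481.9 -125.7   20. ]] [621.    8.5  20. ]
yaw -0.046
yaw -0.051
yaw -0.06
yaw x -0.052
blank back top [[610.2 101.   65. ]
 [607.2 -22.2  65. ]]
-0.024
blank front [[552.  104.1  30. ]
 [550.9 -22.   30. ]]
```

Emit:
move_arm --moves '[0.3, -0.18, 0, 0, 0.3, -0.18, 0, 0]' --claw 0

```text
t: 0.35
eef_pos: [234.6, -527.5, 214.1]
tcp_rot: [-3.141, -0.0, 0.259]
ft_force: [0.1, -0.2, -0.8]
opening: 0.846
grip_force: 0.0
```

Emit:
move_arm --moves '[0.302, -0.185, 0, 0, 0.302, -0.185, 0, 0, 0.302, -0.185, 0, 0, 0.302, -0.185, 0, 0, 0.302, -0.185, 0, 0, 0.302, -0.185, 0, 0, 0, 0, 0.1, 0.05, 0, 0, 0.1, 0.05, 0, 0, 0, 0]'

```text
t: 1.48
eef_pos: [453.5, -297.1, 183.7]
tcp_rot: [-3.14, 0.002, 0.104]
ft_force: [0.1, -0.4, -0.1]
opening: 0.003
grip_force: 0.0
```

```bash
python3 - <<'E'
from h import *
s=monitor.state();print(s['eef_pos'],s['tcp_rot'],s['ft_force'],s['t'])
i=viewer.camera_info("wrist");im=viewer.read_camera("wrist");cv2.imwrite("pics/w1.png",im[:,:,::-1])
print(proj(i,[[454.4,-296.5,100]]),proj(i,[s['eef_pos']]),np.round(i["camera_from_world"],3).tolist())
E
```

```text
[ 453.5492979  -297.07717626  183.70606035] [-3.14000524e+00  1.62573389e-03  1.04491054e-01] [ 0.0878114  -0.35367944 -0.08857654] 1.475
[[258.05089401 200.0738869 ]] [[258.68944704 240.66664226]] [[0.104, -0.995, -0.001, -341.922], [-0.953, -0.1, 0.287, 378.39], [-0.285, -0.029, -0.958, 483.261], [0.0, 0.0, 0.0, 1.0]]
```

View pics/w1.png

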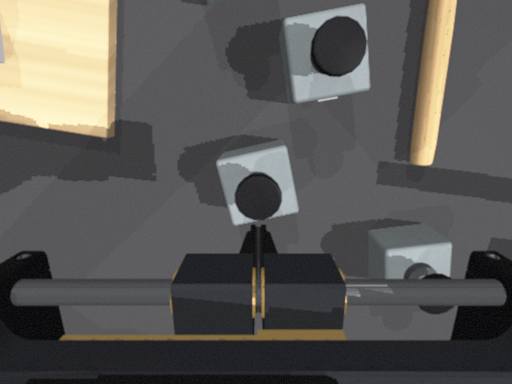

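The wrist view shows the chosen plunger head at (258,197), within 3 px of the prediction, with the shut fingers above it. I press down now.

Emit:
move_arm --moves '[0.01, 0, 0.26, 0, 0, 0, 0.26, 0, 0, 0, 0.06, 0, 0, 0, 0.04, 0, 0, 0, 0.04, 0, 0, 0, 0, 0]'

```text
t: 2.28
eef_pos: [455.6, -297.7, 86.5]
tcp_rot: [3.141, -0.001, 0.104]
ft_force: [-2.8, 0.5, 5.8]
opening: 0.004
grip_force: 2.9
```

Emit:
move_arm --moves '[0, 0, 0.02, 0, 0, 0, 0, 0, 0, 0, 0, 0]'

```text
t: 2.65
eef_pos: [455.6, -297.7, 84.2]
tcp_rot: [3.14, -0.001, 0.104]
ft_force: [-4.0, 1.9, 11.5]
opening: 0.002
grip_force: 5.6
```

Emit:
move_arm --moves '[0, 0, 0.02, 0, 0, 0, 0, 0, 0, 0, 0, 0]'

```text
t: 3.02
eef_pos: [455.8, -297.8, 83.7]
tcp_rot: [3.139, -0.002, 0.104]
ft_force: [-12.4, 7.1, 43.0]
opening: 0.006
grip_force: 21.7
```

The plunger reached its stop: z is about 84 and the force rose sharply. Now I lift and go to the blank.

Emit:
move_arm --moves '[0, 0, -0.3, 0, 0, 0, -0.3, 0, 0.072, -0.37, 0, 0, 0.072, -0.37, 0, 0, 0.072, -0.37, 0, 0, 0.072, -0.37, 0, 0, 0.072, -0.37, 0, 0, 0.072, -0.37, 0, 0, 0, 0, 0, 0.1, 0, 0, 0, 0]' --claw 80

```text
t: 4.28
eef_pos: [485.8, 41.1, 170.3]
tcp_rot: [3.142, -0.002, -0.051]
ft_force: [0.9, -0.2, 0.2]
opening: 0.837
grip_force: 0.0
```

```bash
python3 - <<'E'
from h import *
s=monitor.state();print(s['eef_pos'],s['tcp_rot'],s['ft_force'],s['t'])
i=viewer.camera_info("wrist");im=viewer.read_camera("wrist");cv2.imwrite("pics/w2.png",im[:,:,::-1])
np.savez("w2.npz",K=i["K"],T=i["camera_from_world"])
E
```

```text
[485.76918414  41.07002885 170.28145338] [ 3.14152481e+00 -1.72452258e-03 -5.10750351e-02] [ 0.89645782 -0.19589033  0.19457108] 4.275
```

View pics/w2.png

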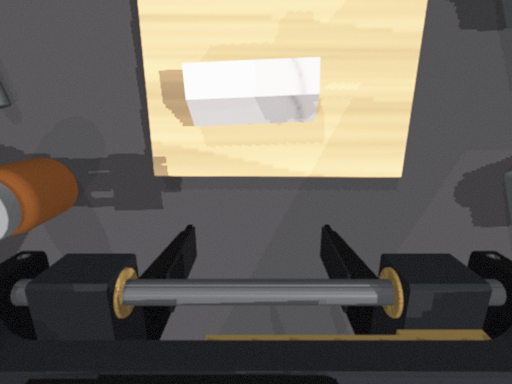

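The wrist view shows the bed's front edge level at row 177, so the tool is square with the bed. The blank's back top edge runs (183,65)–(320,58), its chamfer's top edge (188,101)–(319,94), and its front foot about (193,126)–(316,121). The jar is at (35,200), well clear.

```bash
python3 - <<'E'
from h import *
z=np.load("w2.npz");i={"K":z["K"],"camera_from_world":z["T"]}
def q(n,p,h):
    P=ray("w",p,h,i);d=P[0]-P[1];print(n,P.round(1).tolist(),P.mean(0).round(1),"yaw",np.arctan2(-d[0],d[1]).round(3),np.linalg.norm(d).round(1))
q("back",[(183,65),(320,58)],65);q("ridge",[(188,101),(319,94)],65);q("front",[(193,126),(316,121)],30);q("bed",[(154,177),(402,177)],20)
E
```

```text
back [[606.9, 100.8, 65.0], [606.4, -18.6, 65.0]] [606.6  41.1  65. ] yaw -0.005 119.4
ridge [[576.9, 100.0, 65.0], [576.8, -18.0, 65.0]] [576.9  41.   65. ] yaw -0.001 118.0
front [[553.4, 105.7, 30.0], [551.9, -22.2, 30.0]] [552.7  41.8  30. ] yaw -0.012 127.9
bed [[499.5, 158.3, 20.0], [485.1, -121.4, 20.0]] [492.3  18.4  20. ] yaw -0.051 280.1
```

Emit:
move_arm --moves '[0.26, -0.03, 0.2, 0, 0, 0, 0.3, 0, 0, 0, 0.3, 0, 0, 0, 0, 0, 0.08, 0, 0, 0, 0.08, 0, 0, 0, 0.06, 0, 0, 0, 0, 0, 0, 0]' --claw 80

```text
t: 5.32
eef_pos: [558.9, 41.1, 50.8]
tcp_rot: [3.142, -0.002, -0.053]
ft_force: [-0.4, -0.0, 4.9]
opening: 0.842
grip_force: 2.1
```

Emit:
move_arm --moves '[0.06, 0, 0, 0, 0.07, 0, 0, 0, 0.07, 0, 0, 0, 0.07, 0, 0, 0, 0.07, 0, 0, 0, 0.07, 0, 0, 0, 0.06, 0, 0, 0, 0.04, 0, 0, 0, 0, 0, 0, 0]'

```text
t: 6.45
eef_pos: [634.7, 37.1, 50.7]
tcp_rot: [3.142, -0.001, -0.053]
ft_force: [-3.0, 0.3, 4.6]
opening: 0.841
grip_force: 2.3
```

```bash
python3 - <<'E'
from h import *
a=viewer.read_camera("top")[125:230,190:300,::-1];b=viewer.read_camera("wrist")[:,:,::-1]
a=cv2.resize(a,(402,384),interpolation=cv2.INTER_CUBIC)
cv2.imwrite("pics/c3.png",np.hstack([a,b[:,90:480]]));print(monitor.state()['ft_force'])
E
```

```text
[-1.97194014  0.65350679  5.04840846]
```

View pics/c3.png

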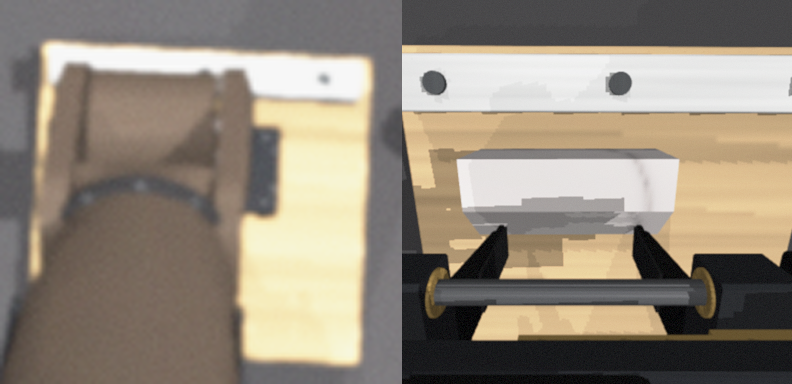

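The blank is square to the fence: its back edge (row 155) is parallel to the fence face (row 112). The fingers press its chamfer at (500,230) and (638,230). About 25 mm of gap remains.

Emit:
move_arm --moves '[0.04, 0, 0, 0, 0.04, 0, 0, 0, 0.04, 0, 0, 0, 0, 0, 0, 0]'

```text
t: 7.05
eef_pos: [652.3, 36.2, 50.5]
tcp_rot: [3.142, -0.001, -0.053]
ft_force: [-2.6, -0.0, 6.6]
opening: 0.844
grip_force: 3.4
```

Emit:
move_arm --moves '[0.02, 0, 0, 0, 0.02, 0, 0, 0, 0, 0, 0, 0]'

```text
t: 7.42
eef_pos: [657.9, 35.9, 50.4]
tcp_rot: [3.141, 0.0, -0.053]
ft_force: [-3.9, 0.1, 6.3]
opening: 0.843
grip_force: 3.9
```

Emit:
move_arm --moves '[0.015, 0, 0, 0, 0, 0, 0, 0]'

```text
t: 7.68
eef_pos: [659.0, 35.9, 50.3]
tcp_rot: [-3.142, 0.003, -0.053]
ft_force: [-9.5, 1.5, 9.9]
opening: 0.841
grip_force: 6.6
```

Emit:
move_arm --moves '[0.004, 0, 0.002, 0, 0, 0, 0, 0, 0, 0, 0, 0]'

```text
t: 8.05
eef_pos: [659.2, 36.0, 50.2]
tcp_rot: [-3.142, 0.004, -0.053]
ft_force: [-11.6, 0.1, 11.8]
opening: 0.842
grip_force: 8.7
```

```bash
python3 - <<'E'
from h import *
b=viewer.read_camera("wrist")[:,:,::-1]
cv2.imwrite("pics/c4.png",cv2.resize(b[60:260,110:420],None,fx=2.5,fy=2.5,interpolation=cv2.INTER_CUBIC));
for k in range(3):
    viewer.read_camera("wrist");s=monitor.state();f=s['ft_force'];print(f.round(1),np.linalg.norm(f).round(1),s['moment'].round(2))
E
```

```text
[-12.2   1.2  12.5] 17.5 [ 0.16  2.12 -0.04]
[-12.2   1.   11.4] 16.7 [ 0.17  2.19 -0.15]
[-11.2   1.2  11.9] 16.3 [ 0.17  2.15 -0.04]
```

View pics/c4.png

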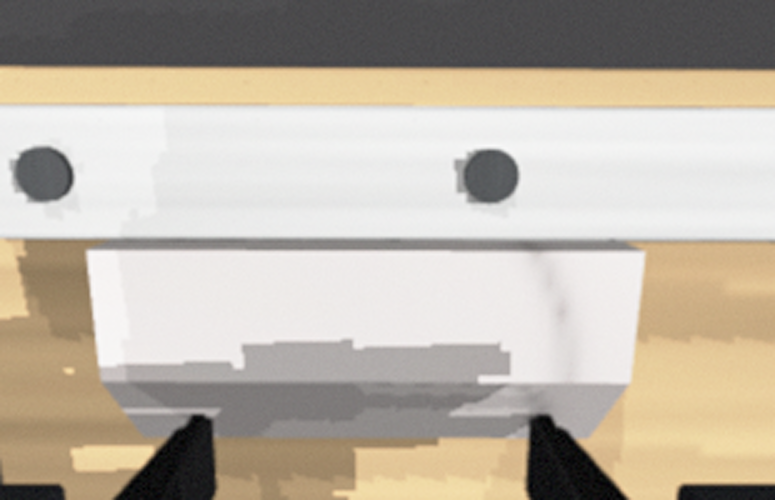

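The blank's back lies along the fence, with an even dark strip (the back face above the fence) at rows 240–248. Both fingers are on the chamfer at (200,420) and (540,420). I add a small nudge towards 17.5 N.

Emit:
move_arm --moves '[0.002, 0, 0.001, 0, 0, 0, 0, 0, 0, 0, 0, 0, 0, 0, 0, 0]'

```text
t: 8.75
eef_pos: [659.2, 36.0, 50.2]
tcp_rot: [-3.142, 0.004, -0.053]
ft_force: [-13.7, 0.9, 14.1]
opening: 0.845
grip_force: 9.8
```

```bash
python3 - <<'E'
from h import *
F=[]
for k in range(6):
    viewer.read_camera("wrist");F.append(monitor.state()['ft_force'])
m=np.mean(F,0);n=np.linalg.norm(F,axis=1);print(m,n.round(1))
if 16.2<np.linalg.norm(m)<18.8: print(order.job_done())
E
```

```text
[-13.46771126   1.28588362  14.26778484] [19.9 19.1 19.5 19.4 20.3 19.8]
```

Emit:
move_arm --moves '[-0.001, 0, -0.001, 0, 0, 0, 0, 0, 0, 0, 0, 0, 0, 0, 0, 0]'

```text
t: 9.55
eef_pos: [659.2, 35.9, 50.2]
tcp_rot: [-3.142, 0.004, -0.053]
ft_force: [-12.0, 0.2, 12.1]
opening: 0.843
grip_force: 9.0
```

```bash
python3 - <<'E'
from h import *
F=[]
for k in range(6):
    viewer.read_camera("wrist");F.append(monitor.state()['ft_force'])
m=np.mean(F,0);n=np.linalg.norm(F,axis=1);print(m,n.round(1))
if 16.5<np.linalg.norm(m)<18.5: print(order.job_done())
E
```

```text
[-12.93926922   1.14058926  12.42175865] [17.4 18.3 19.  17.9 17.8 17.5]
the job is handed in; nothing more can be done
None
```

The job is handed in: I pushed the plunger to its stop (peak wrist reading about 45 N), then slid the blank flush along the fence, and I'm still holding it there with a diagonal push of about 18 N.

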